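Rack the microscope objectives in order of height

ROBOT

A 6-joint arm with a two-finger parallel gripper is mounted at the origin on the work surface. World frame = base frame: x ahead of the robot, y to its left, z up, the work surface at z = 0. Lengths are in m, angles in degrees, forces in N, time in s.
With the tool pointing down it reaches from about 0.4 to 0.825 m from the base axis. Payload 7 kg.
Tool frame: the origin (TCP) lies at the very end of the fingers, on their centre line; the grasp point (between the pads) lies r.pinch_z behind it (r.pinch_z is the distance from the TCP to the grasp point, in m); z points along the fingers, y is the direction in which the jaws open and shut (so a half turn about z gives the same grasp; the last joint's range is limited). The gripper opens to 88 mm and grips with 3 to 60 N. Pads are 19 mm wide; open, the fingers measure 130 mm over their backs; the gripper's body (78 mm by 193 mm) begins 47 mm behind the grasp point.
Start: joints at [84.746, 20.546, 0.682, 0, -70.136, -16.507], TCP at [0.25, 0.627, 0.227] pointing down, gripper open.
Joint ranges: [-176.03, 176.03], [-82.01, 121.73], [-58.28, 71.71], [-173.87, 95.51], [-174.79, -0.11], [-173.66, 173.66]. Speed limits (degrees/s): [136.94, 136.94, 172.46, 180, 180, 180].

INTERFACE

Orientations are given as [roll, pitch, yaw] about the fixed x, y, z axes, in that order (R = Rz(yaw) Ry(pitch) Rx(roll)).
In Python, from plant import r gives the robot as it stands. The module is installed in compiled form; this text tells all that it offers.
- The arm moves only by the tool servo_tool, never from a script. Its argument "steps" is a list of rows, each a list of 5 numbers: the finger opening in cm, from 0 to 8.76, then the shift along the tool's x, y, z in cm, then the turn about the tool's z in degrees. In form: [[fingers, x, y, z, spin], ...]. A call has 1 to 8 rows; each row shifts and turns the commanded pose from where the row before left it, along the tool's axes as they then stand; what a row does not reach is not made up. A row lasts 1/8 s, in which the tool goes at most 62.5 mm and 10.7 degrees, less where a joint would pass 70% of its speed; a pose out of reach is approached as far as the arm can. A call with a gripper value outside its range is refused whole. The fingers move at their own pace and stop on an object; "squeeze" is the grip in N (left out, the last holds). Time passes only in rows, so rows that do not move let the fingers close. It gives the time, the measured TCP pose, the force and the opening at its end, in the units of the state.
- r.get_state(): the state, without advancing time (a new reading comes with each control period).
- r.capture(name): name is "side" or "top"; returns the picture (384x512x3 uint8, red, green, blue); there is no depth.
- r.calibration(name): a dict with "K" (3x3 intrinsics, pixels), "dist_coeffs" ([k1, k2, p1, p2, k3] as OpenCV has them; the pictures are not rectified), "rvec" (rotation vector, rad) and "tvec" (3), from world to camera coordinates, as OpenCV has them. Camera axes: x right, y down, z forward; pixel columns grow to the right and rows downward; lengths in m; the calibration is good to about 2 mm. A picture is of the moment at which its call begins. calibration takes no time and is no camera call.
- r.close_job(): hands the job in, once; it reports no verdict.
The state is a dict: "time_s": time; "joints": joint angles; "qd": joint speeds; "joint_torque": joint torques, N m; "tcp_pos": TCP position; "eef_rot": TCP orientation; "contact_force": force on the tool from outside, world axes, zero at the start; "moment": the same for the moment, N m; "gripper_width": finger opening in m.
Only numpy, scipy, OpenCV 4.12 (cv2) and the standard library are available. Lean on these libraries where they do the work, as an engineer would, in place of code of your own. Each camera call takes 0.05 s, during which the arm holds its last target.

TASK

Stand the four loose microscope objectives back on the storage tray, one in the middle of each rubber pad, upright with the lens up, in order of height: the shortest at the end with the blue pull handle, the tallest at the far end. They are delicate: set each one down gently, and let none drop or fall over.

Things in the scene. Friction and masses are not known exactly. Their poses are not given: they have to be found in the camera images.
- obj_red_center (a point): stereo-microscope objective, the shortest of four: 36 mm tall, a satin-silver barrel 44 mm across with a broad red ring round its upper end and over its bevelled top edge, dark glass lens on top. It stands on a black cap 52 mm across and 8 mm high; the barrel is straight from there up to 28 mm above the foot. The point lies on its axis half-way up (18 mm above its foot); z points up to the lens. Loose, about 140 g; it stands upright on the bench at the start.
- obj_yellow_center (a point): stereo-microscope objective, the second shortest of four: 50 mm tall, a satin-silver barrel 44 mm across with a broad yellow ring round its upper end and over its bevelled top edge, dark glass lens on top. It stands on a black cap 52 mm across and 8 mm high; the barrel is straight from there up to 42 mm above the foot. The point lies on its axis half-way up (25 mm above its foot); z points up to the lens. Loose, about 190 g; it stands upright on the bench at the start.
- obj_green_center (a point): stereo-microscope objective, the second longest of four: 64 mm tall, a satin-silver barrel 44 mm across with a broad green ring round its upper end and over its bevelled top edge, dark glass lens on top. It stands on a black cap 52 mm across and 8 mm high; the barrel is straight from there up to 56 mm above the foot. The point lies on its axis half-way up (32 mm above its foot); z points up to the lens. Loose, about 240 g; it stands upright on the bench at the start.
- obj_blue_center (a point): stereo-microscope objective, the longest of four: 78 mm tall, a satin-silver barrel 44 mm across with a broad blue ring round its upper end and over its bevelled top edge, dark glass lens on top. It stands on a black cap 52 mm across and 8 mm high; the barrel is straight from there up to 70 mm above the foot. The point lies on its axis half-way up (39 mm above its foot); z points up to the lens. Loose, about 290 g; it stands upright on the bench at the start.
- pad_a: one of four identical round black rubber pads on the tray, 64 mm across, 2 mm thick, fixed; origin at the centre of its underside, its top 14 mm above the bench. The four lie in a straight row, 85 mm apart; which letter lies at which place in the row changes from start to start.
- pad_b: one of four identical round black rubber pads on the tray, 64 mm across, 2 mm thick, fixed; origin at the centre of its underside, its top 14 mm above the bench. The four lie in a straight row, 85 mm apart; which letter lies at which place in the row changes from start to start.
- pad_c: one of four identical round black rubber pads on the tray, 64 mm across, 2 mm thick, fixed; origin at the centre of its underside, its top 14 mm above the bench. The four lie in a straight row, 85 mm apart; which letter lies at which place in the row changes from start to start.
- pad_d: one of four identical round black rubber pads on the tray, 64 mm across, 2 mm thick, fixed; origin at the centre of its underside, its top 14 mm above the bench. The four lie in a straight row, 85 mm apart; which letter lies at which place in the row changes from start to start.
- tray: low aluminium storage tray, 100 x 370 mm, plate 12 mm thick, with a lip 4 mm wide along each long side whose top is 18 mm above the bench; fixed. Origin at the centre of its underside; y runs along its length (along the row of pads), z up. The pads lie on its centre line at y = +127.5, +42.5, -42.5 and -127.5 mm.
- handle: pull handle of the tray: a blue bar 92 mm long and 15 mm thick lying across one end of the tray on two steel posts, its top 45 mm above the bench, 177 mm from the tray's centre (at the tray's +y or its -y end, changing from start to start); fixed; origin at the centre of its foot. The tray's other end has only a thin aluminium stop plate, 32 mm above the bench.

How it is judged (in metres and radians):
At the end, for the whole second after the job is handed in: From the handle's end of the tray to the other: red, yellow, green, blue (36, 50, 64, 78 mm tall). Each objective stands on its own pad, its axis within 12 mm of the pad's centre along and across the tray, foot on the pad (height within 4 mm), upright within 7 degrees, released and at rest (((y of handle in the frame of tray above 0 m and y of obj_red_center in the frame of tray between 0.1155 and 0.1395 m and x of obj_red_center in the frame of tray between -0.012 and 0.012 m and y of obj_yellow_center in the frame of tray between 0.0305 and 0.0545 m and x of obj_yellow_center in the frame of tray between -0.012 and 0.012 m and y of obj_green_center in the frame of tray between -0.0545 and -0.0305 m and x of obj_green_center in the frame of tray between -0.012 and 0.012 m and y of obj_blue_center in the frame of tray between -0.1395 and -0.1155 m and x of obj_blue_center in the frame of tray between -0.012 and 0.012 m) or (not (y of handle in the frame of tray above 0 m) and y of obj_red_center in the frame of tray between -0.1395 and -0.1155 m and x of obj_red_center in the frame of tray between -0.012 and 0.012 m and y of obj_yellow_center in the frame of tray between -0.0545 and -0.0305 m and x of obj_yellow_center in the frame of tray between -0.012 and 0.012 m and y of obj_green_center in the frame of tray between 0.0305 and 0.0545 m and x of obj_green_center in the frame of tray between -0.012 and 0.012 m and y of obj_blue_center in the frame of tray between 0.1155 and 0.1395 m and x of obj_blue_center in the frame of tray between -0.012 and 0.012 m)) and z of obj_red_center in the frame of tray between 0.028 and 0.036 m and angle between each of obj_red_center, obj_yellow_center, obj_green_center, obj_blue_center's own z axis and vertical below 0.12 rad and linear speed of each of obj_red, obj_yellow, obj_green, obj_blue below 0.02 m/s and contact force between the fingers and obj_red below 0.05 N and z of obj_yellow_center in the frame of tray between 0.035 and 0.043 m and contact force between the fingers and obj_yellow below 0.05 N and z of obj_green_center in the frame of tray between 0.042 and 0.05 m and contact force between the fingers and obj_green below 0.05 N and z of obj_blue_center in the frame of tray between 0.049 and 0.057 m and contact force between the fingers and obj_blue below 0.05 N); the robot touches nothing.
It fails at once if an objective falls over (leans more than 45 degrees) (angle between any of obj_red_center, obj_yellow_center, obj_green_center, obj_blue_center's own z axis and vertical above 0.785 rad).
It fails at once if an objective is dropped (falls, out of the gripper, faster than 0.6 m/s: a drop of about 2 cm) ((linear speed of obj_red above 0.6 m/s and contact force between the fingers and obj_red below 0.05 N) or (linear speed of obj_yellow above 0.6 m/s and contact force between the fingers and obj_yellow below 0.05 N) or (linear speed of obj_green above 0.6 m/s and contact force between the fingers and obj_green below 0.05 N) or (linear speed of obj_blue above 0.6 m/s and contact force between the fingers and obj_blue below 0.05 N)).
It also fails if it takes over 112 s, if anything falls off the work surface, if the arm or the gripper's body presses on something with over 40 N, if the wrist force passes 120 N, or if a joint passes its speed limit or range.

## Working session

There is one attempt and no reset: what is moved stays moved. The work goes in short steps, Python scripts to look and compute and a tool call to move; the robot and the scene stay as the last step left them, time stands still between calls to the robot, and variables do not carry over. Pictures are saved under pics/ and viewed, and the job is handed in when it is done.

Besides the shell and the picture viewer there is one more tool, called after "Request:" as name(argument=value, ...), one argument or row to a line, values as JSON. servo_tool: Moves the arm, as the interface text tells. Its arguments: {"type":"object","properties":{"steps":{"type":"array","items":{"type":"array","items":{"type":"number"}}},"squeeze":{"type":"number"}},"required":["steps"]}

```bash
mkdir -p pics
cat > h.py <<'E'
import numpy as np, cv2
from plant import r
def cap(n,f):
    im=r.capture(n); cv2.imwrite('pics/'+f,im[:,:,::-1]); return im
def ray(n,uv):
    c=r.calibration(n);K=np.array(c['K'],float);d=np.array(c['dist_coeffs'],float)
    p=cv2.undistortPoints(np.array(uv,float).reshape(-1,1,2),K,d).reshape(-1,2)
    R=cv2.Rodrigues(np.array(c['rvec'],float))[0];t=np.array(c['tvec'],float).ravel()
    return -R.T@t,(np.c_[p,np.ones(len(p))])@R
def onz(n,uv,z):
    o,d=ray(n,uv); return o+d*((z-o[2])/d[:,2])[:,None]
def proj(n,P):
    c=r.calibration(n)
    return cv2.projectPoints(np.array(P,float).reshape(-1,1,3),np.array(c['rvec'],float),np.array(c['tvec'],float),np.array(c['K'],float),np.array(c['dist_coeffs'],float))[0].reshape(-1,2)
E
python3 - <<'E'
from h import *
print(r.get_state(), r.pinch_z)
for n in('top','side'):
    cap(n,n+'0.png'); print(ray(n,[[256,192]]))
E
```

```text
{'time_s': 0.0, 'joints': array([ 8.47464628e+01,  2.05932316e+01,  6.33035084e-01, -2.09022899e-02,
       -7.01371837e+01, -1.65055206e+01]), 'qd': array([-0.00260912, -0.06233   , -0.01515789, -0.0108367 ,  0.02326549,
       -0.06896931]), 'joint_torque': array([-8.58264157e-04, -5.82719421e+01,  2.93044227e+01,  6.99798077e+00,
        6.82516897e-03, -1.62788510e-04]), 'tcp_pos': array([0.25007775, 0.62642008, 0.22559436]), 'eef_rot': array([ 1.79901050e+02, -8.82968840e-03, -2.17661688e+01]), 'contact_force': array([ 0.1621377 ,  0.28768159, -0.8354929 ]), 'moment': array([-0.00864242, -0.02335283,  0.00166796]), 'gripper_width': 0.08734208625022583} 0.0188
(array([0.47485422, 0.0126829 , 0.88269975]), array([[ 0.10295844, -0.01162062, -0.99482546]]))
(array([ 0.24520097, -0.81903592,  0.64917535]), array([[ 0.29242849,  0.76489475, -0.57428983]]))
```

View pics/top0.png

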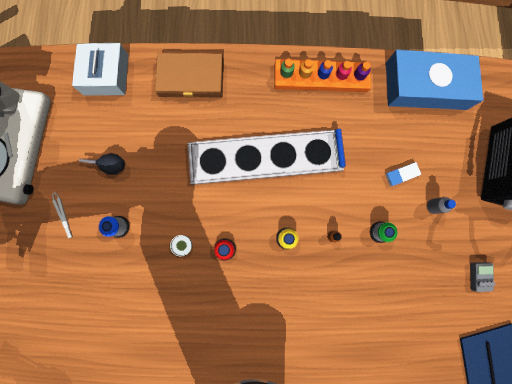

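View pics/side0.png

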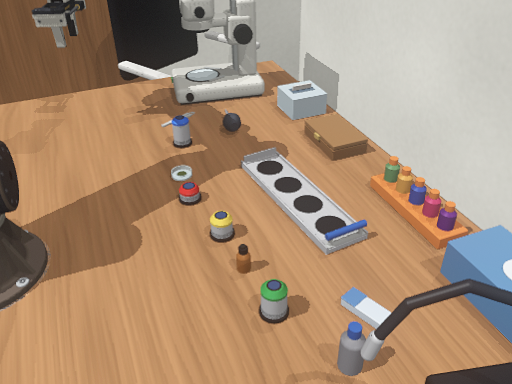

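The top view shows the tray from (192,163) to (342,150), with its blue handle at the right end near (340,148). The objectives are blue at (115,227), red (225,250), yellow (288,239) and green (384,232). A vial sits at (334,236) and a white cap at (180,246). Next I'll measure these.

```bash
cat > m.py <<'E'
from h import *
H={'red':.036,'yellow':.050,'green':.064,'blue':.078}
rng={'red':[((0,130,60),(6,255,255)),((174,130,60),(180,255,255))],'yellow':[((22,130,80),(33,255,255))],'green':[((50,120,50),(75,255,255))],'blue':[((105,150,60),(125,255,255))]}
def ringblobs(im,c):
    hsv=cv2.cvtColor(im,cv2.COLOR_RGB2HSV)
    m=sum(cv2.inRange(hsv,*x) for x in rng[c])
    m=cv2.morphologyEx(m,cv2.MORPH_CLOSE,np.ones((3,3)))
    cs,_=cv2.findContours(m,cv2.RETR_EXTERNAL,cv2.CHAIN_APPROX_NONE)
    out=[]
    for k in cs:
        if cv2.contourArea(k)<60: continue
        (x,y),rad=cv2.minEnclosingCircle(k); out.append((x,y,rad,cv2.contourArea(k),cv2.boundingRect(k)))
    return out
def pads(im):
    m=cv2.inRange(im,(0,0,0),(40,40,40))
    cs,_=cv2.findContours(m,cv2.RETR_EXTERNAL,cv2.CHAIN_APPROX_NONE)
    out=[]
    for k in cs:
        a=cv2.contourArea(k)
        if a>150 and a<1500 and len(k)>5:
            (x,y),ax,an=cv2.fitEllipse(k)
            out.append((x,y,ax,a))
    return out
E
python3 - <<'E'
from m import *
np.set_printoptions(precision=4,suppress=True)
for n in('top','side'):
    im=cv2.imread(f'pics/{n}0.png')[:,:,::-1].copy()
    for c in H:
        for b in ringblobs(im,c): print(n,c,np.round(b[:4],1),b[4],onz(n,[b[:2]],H[c]-.003)[0])
    for p in pads(im): print(n,'pad',np.round(p[:2],1),np.round(p[2],1),p[3],onz(n,[p[:2]],.014)[0])
top=cv2.imread('pics/top0.png'); cv2.imwrite('pics/z1.png',cv2.resize(top[200:270,90:410],None,fx=2.5,fy=2.5,interpolation=cv2.INTER_CUBIC))
E
```

```text
top red [223.8 249.5  10.4 307. ] (214, 240, 21, 20) [0.4296 0.0748 0.033 ]
top yellow [287.6 238.3  10.4 293. ] (278, 228, 20, 21) [ 0.4569 -0.07    0.047 ]
top green [386.9 231.7   9.7 263.5] (378, 222, 19, 20) [ 0.473  -0.2961  0.061 ]
top blue [ 490.   354.    35.8 2108. ] (462, 325, 50, 59) [ 0.1882 -0.5423  0.075 ]
top blue [108.5 225.8   9.9 278. ] (99, 217, 20, 19) [0.4787 0.328  0.075 ]
top blue [394.5 177.    7.6 116. ] (388, 170, 14, 15) [ 0.5971 -0.3119  0.075 ]
top blue [340.  147.5  18.7 161.5] (335, 129, 10, 38) [ 0.6627 -0.1861  0.075 ]
top blue [324.6  71.1   7.5  88.5] (318, 64, 14, 15) [ 0.8456 -0.1538  0.075 ]
top blue [ 433.1   82.9   50.2 1007.5] (387, 51, 94, 59) [ 0.8285 -0.4198  0.075 ]
top pad [110.6 163.3] [18.7 25.1] 175.0 [0.6293 0.3551 0.014 ]
top pad [212.4 160.7] [23.3 23.8] 434.0 [0.6388 0.1081 0.014 ]
top pad [247.9 157.6] [23.3 23.8] 434.0 [0.6476 0.023  0.014 ]
top pad [283.  154.5] [23.2 23.7] 430.0 [ 0.6566 -0.0614  0.014 ]
top pad [317.9 151.4] [23.1 23.9] 430.5 [ 0.6658 -0.1463  0.014 ]
side red [188.5 189.5   9.8 207. ] (179, 182, 20, 15) [0.425  0.0697 0.033 ]
side yellow [220.5 219.   10.9 177. ] (210, 211, 22, 16) [ 0.4525 -0.0759  0.047 ]
side green [273.5 290.5  13.  242.5] (261, 281, 26, 20) [ 0.4682 -0.3047  0.061 ]
side blue [179.5 120.5   7.6  70.5] (172, 117, 16, 8) [0.4743 0.3256 0.075 ]
```

View pics/z1.png

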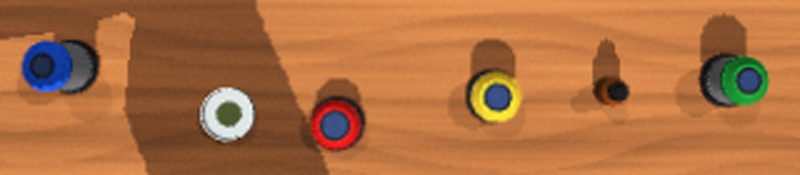

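```bash
cat >> m.py <<'E'
def lens(im,c,near=None):
    hsv=cv2.cvtColor(im,cv2.COLOR_RGB2HSV)
    m=sum(cv2.inRange(hsv,*x) for x in rng[c])
    cs,hi=cv2.findContours(m,cv2.RETR_CCOMP,cv2.CHAIN_APPROX_NONE)
    out=[]
    for k,h in zip(cs,hi[0]):
        if h[3]>=0 and cv2.contourArea(k)>12:
            M=cv2.moments(k); out.append((M['m10']/M['m00'],M['m01']/M['m00'],M['m00']))
    return out
E
python3 - <<'E'
from m import *
np.set_printoptions(precision=4,suppress=True)
for n in('top','side'):
    im=cv2.imread(f'pics/{n}0.png')[:,:,::-1].copy()
    for c in H:
        for b in lens(im,c): print(n,c,np.round(b,1),onz(n,[b[:2]],H[c])[0])
P=np.array([[.6388,.1081],[.6476,.023],[.6566,-.0614],[.6658,-.1463]])
d=P[0]-P[3];print(np.degrees(np.arctan2(d[1],d[0])))
u=d/np.linalg.norm(d)
for i in range(4):print(P.mean(0)+u*(.1275-.085*i))
sd=cv2.imread('pics/side0.png'); cv2.imwrite('pics/z2.png',cv2.resize(sd[100:330,150:370],None,fx=2.5,fy=2.5,interpolation=cv2.INTER_CUBIC))
print(proj('side',[[*p,.014] for p in P]))
E
```

```text
top red [223.5 249.9 120. ] [0.4286 0.0752 0.036 ]
top yellow [288.6 238.5 104. ] [ 0.4565 -0.0719  0.05  ]
top green [389.  231.6  90. ] [ 0.4731 -0.3     0.064 ]
top blue [481.8 377.6  21.5] [ 0.1354 -0.5207  0.078 ]
top blue [482.2 371.9  37.5] [ 0.1487 -0.521   0.078 ]
top blue [472. 369.  14.] [ 0.1578 -0.4944  0.078 ]
top blue [502.8 367.2  13.5] [ 0.1551 -0.5756  0.078 ]
top blue [508.2 363.1  17. ] [ 0.1635 -0.5902  0.078 ]
top blue [500.4 361.1  15. ] [ 0.1703 -0.5685  0.078 ]
top blue [497.2 359.   16.5] [ 0.176  -0.5597  0.078 ]
top blue [481.3 350.   13.5] [ 0.2002 -0.5174  0.078 ]
top blue [506.  345.7  12.5] [ 0.2054 -0.5827  0.078 ]
top blue [470.3 348.   93.5] [ 0.2069 -0.4888  0.078 ]
top blue [499.3 341.4  50.5] [ 0.2171 -0.5642  0.078 ]
top blue [489.6 337.2  15. ] [ 0.2287 -0.5382  0.078 ]
top blue [504.2 336.8  18.5] [ 0.2268 -0.5773  0.078 ]
top blue [486.4 334.3  13. ] [ 0.236  -0.5298  0.078 ]
top blue [106.2 225.8  83.5] [0.4786 0.332  0.078 ]
96.05824120889044
[0.6387 0.1076]
[0.6477 0.0231]
[ 0.6567 -0.0614]
[ 0.6657 -0.1459]
[[270.5154 167.7681]
 [288.6007 185.1053]
 [308.7809 204.3163]
 [331.6951 226.0552]]
```

View pics/z2.png

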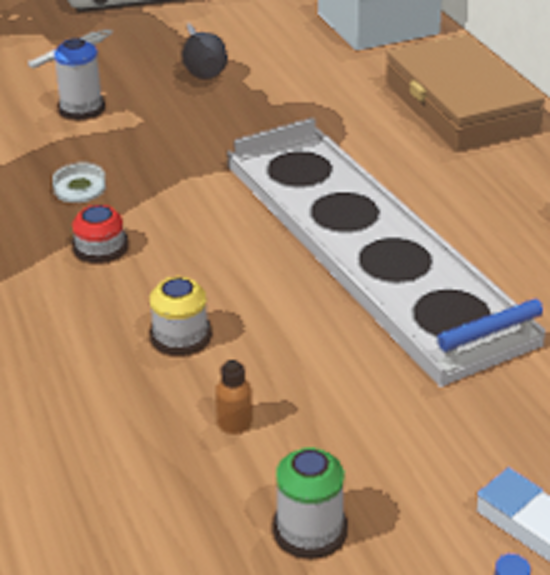

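```bash
cat > go.py <<'E'
import sys
from h import *
from scipy.spatial.transform import Rotation as Ro
O={'red':(.4286,.0752),'yellow':(.4565,-.0719),'green':(.4731,-.3000),'blue':(.4786,.3320)}
T={'red':(.6657,-.1459),'yellow':(.6567,-.0614),'green':(.6477,.0231),'blue':(.6387,.1076)}
def d(xy,z,yaw=None):
    s=r.get_state(); e=s['eef_rot']; R=Ro.from_euler('xyz',e,degrees=True)
    if yaw is not None: R=Ro.from_euler('xyz',[180,0,yaw],degrees=True)
    dl=np.array([*xy,z])-s['tcp_pos']
    return np.round(R.inv().apply(dl)*100,2)
def show():
    s=r.get_state(); print('t',round(s['time_s'],2),'tcp',np.round(s['tcp_pos'],4),'rot',np.round(s['eef_rot'],2),'F',np.round(s['contact_force'],1),'w',round(s['gripper_width'],4),'j',np.round(s['joints'],0))
E
python3 - <<'E'
from go import *
show(); print(d(O['blue'],.14,-83.94), d(O['blue'],.14))
E
```

```text
t 0.1 tcp [0.2501 0.6265 0.2257] rot [ 1.7992e+02 -1.0000e-02 -2.1770e+01] F [ 0.  -0.1  0.2] w 0.0873 j [ 85.  21.   1.  -0. -70. -17.]
[ 31.7  -19.61   8.57] [32.14 18.87  8.6 ]
```

Request:
servo_tool(
  steps=[
    [8.7,0,0,0,10.4],
    [8.7,0,0,0,10.4],
    [8.7,0,0,0,10.4],
    [8.7,0,0,0,10.4],
    [8.7,0,0,0,10.4],
    [8.7,0,0,0,10.2],
    [8.7,0,0,0,0],
    [8.7,0,0,0,0],
  ],
  squeeze=25,
)

```text
time_s: 1.1
tcp_pos: [0.2502, 0.6268, 0.2263]
eef_rot: [180.0, -0.0, -83.7]
contact_force: [0.9, -0.4, -0.1]
gripper_width: 0.087
```

```bash
python3 -c "
from go import *
show(); print(d(O['blue'],.14))"
```

```text
t 1.1 tcp [0.2502 0.6268 0.2263] rot [ 1.7999e+02 -2.0000e-02 -8.3730e+01] F [ 0.9 -0.4 -0.1] w 0.087 j [ 85.  21.   1.  -0. -70. -78.]
[ 31.79 -19.49   8.64]
```

Request:
servo_tool(
  steps=[
    [8.7,3,-1.9,0.8,0],
    [8.7,5,-3,1.2,0],
    [8.7,5,-3,1.4,0],
    [8.7,5,-3,1.4,0],
    [8.7,5,-3,1.4,0],
    [8.7,4.5,-2.8,1.2,0],
    [8.7,3,-1.9,0.8,0],
    [8.7,1.3,-0.9,0.4,0],
  ],
)

```text
time_s: 2.1
tcp_pos: [0.4784, 0.3294, 0.1401]
eef_rot: [180.0, -0.0, -83.9]
contact_force: [0.3, 0.8, 0.7]
gripper_width: 0.0869
```

Request:
servo_tool(
  steps=[
    [8.7,0,0,0,0],
    [8.7,0,0,0,0],
  ],
)

```text
time_s: 2.35
tcp_pos: [0.4775, 0.332, 0.1409]
eef_rot: [-180.0, 0.0, -83.9]
contact_force: [0.3, 0.1, 0.6]
gripper_width: 0.0868
```

```bash
python3 -c "
from go import *
show(); print(d(O['blue'],.02))
cap('side','s1.png');cap('top','t1.png')
from m import *
im=cv2.imread('pics/side0.png')
"
```

```text
t 2.35 tcp [0.4775 0.332  0.1409] rot [-1.7998e+02  3.0000e-02 -8.3880e+01] F [0.3 0.1 0.6] w 0.0868 j [ 54.  16. -18.   0. -56. -48.]
[ 0.02 -0.11 12.09]
```

View pics/s1.png

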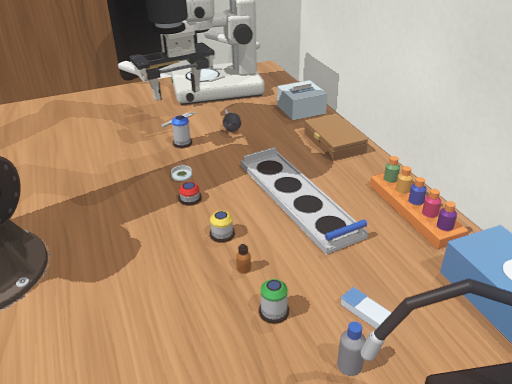

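View pics/t1.png

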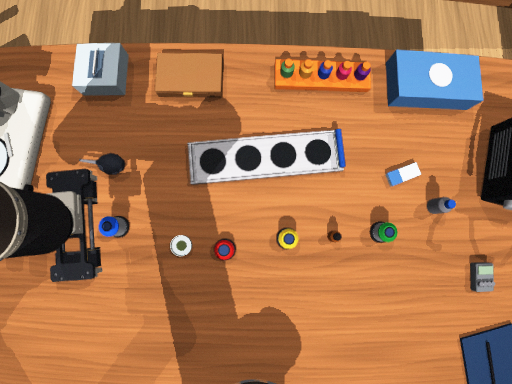

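The gripper hovers near the blue objective, with its fingertips at about (157,98) and (195,96) in the side view. I'll check that against the projection.

```bash
python3 -c "
from go import *
s=r.get_state();p=s['tcp_pos']
u=np.array([.9944,.1056,0])*.054
print(proj('side',[p-u,p,p+u]), proj('side',[[*O['blue'],.078]]), proj('top',[p]))
"
```

```text
[[156.89081112 100.41980601]
 [177.25688652  95.89567396]
 [196.99091341  91.51716005]] [[180.38580124 118.14259855]] [[ 94.22227111 226.09751363]]
```

Request:
servo_tool(
  steps=[
    [8.7,0,-0.1,1.5,0],
    [8.7,0,0,2.5,0],
    [8.7,0,0,2.5,0],
    [8.7,0,0,1.5,0],
  ],
)

```text
time_s: 2.95
tcp_pos: [0.4778, 0.3309, 0.0585]
eef_rot: [179.9, -0.1, -83.9]
contact_force: [-0.1, -0.1, 0.6]
gripper_width: 0.087
```

```bash
python3 -c "
from go import *
show(); print(d(O['blue'],.02))
im=cap('side','s2.png');cv2.imwrite('pics/s2z.png',cv2.resize(im[20:180,110:260,::-1],None,fx=3.5,fy=3.5,interpolation=cv2.INTER_CUBIC))
"
```

```text
t 2.95 tcp [0.4778 0.3309 0.0585] rot [ 1.7991e+02 -8.0000e-02 -8.3930e+01] F [-0.1 -0.1  0.6] w 0.087 j [ 54.  21. -23.  -0. -46. -48.]
[-0.11 -0.1   3.85]
```

View pics/s2z.png

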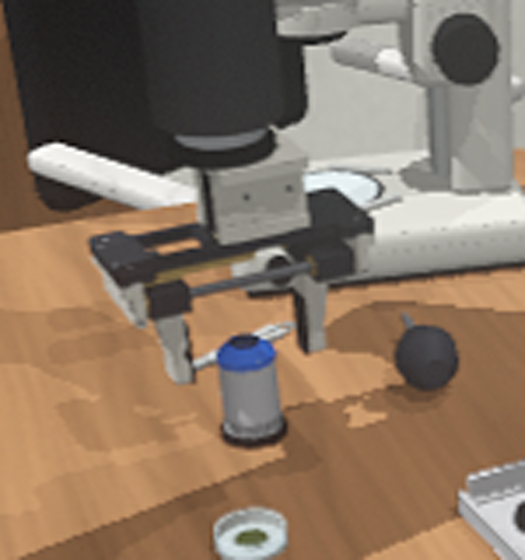

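The fingers straddle the blue objective, whose lens is at about (180,118) as predicted. I'll lower and grip.

Request:
servo_tool(
  steps=[
    [8.7,0,-0.1,1.5,0],
    [8.7,0,0,1.5,0],
    [8.7,0,0,0.6,0],
    [8.7,0,0,0,0],
  ],
)

```text
time_s: 3.5
tcp_pos: [0.4795, 0.3312, 0.0241]
eef_rot: [180.0, -0.0, -84.0]
contact_force: [0.1, -0.1, 0.3]
gripper_width: 0.0868
```

Request:
servo_tool(
  steps=[
    [5.5,0,0,0,0],
    [5.5,0,0,0,0],
    [4.8,0,0,0,0],
    [4.6,0,0,0,0],
    [4,0,0,0,0],
    [4,0,0,0,0],
    [4,0,0,0,0],
  ],
)

```text
time_s: 4.38
tcp_pos: [0.4792, 0.3311, 0.0246]
eef_rot: [180.0, -0.0, -84.0]
contact_force: [-4.3, -0.9, 4.4]
gripper_width: 0.0435
```

Request:
servo_tool(
  steps=[
    [4,0,0,0,0],
    [4,0,0,-0.4,0],
    [4,0,0,-1,0],
    [4,0,0,-2,0],
    [4,0,0,-3,0],
    [4,0,0,-3,0],
    [4,0,0,-2,0],
    [4,0,0,0,0],
  ],
)

```text
time_s: 5.38
tcp_pos: [0.4805, 0.3323, 0.1406]
eef_rot: [-179.8, 0.2, -84.0]
contact_force: [1.4, -0.1, -4.7]
gripper_width: 0.0438
```

```bash
python3 -c "
from go import *
show(); print(d(T['blue'],.0385))
im=cap('side','s3.png');cv2.imwrite('pics/s3z.png',cv2.resize(im[0:180,110:260,::-1],None,fx=3.3,fy=3.3,interpolation=cv2.INTER_CUBIC))
"
```

```text
t 5.38 tcp [0.4805 0.3323 0.1406] rot [-1.7983e+02  1.6000e-01 -8.3960e+01] F [ 1.4 -0.1 -4.7] w 0.0438 j [ 54.  16. -18.   0. -56. -48.]
[ 24.04 -13.33  10.18]
```

View pics/s3z.png

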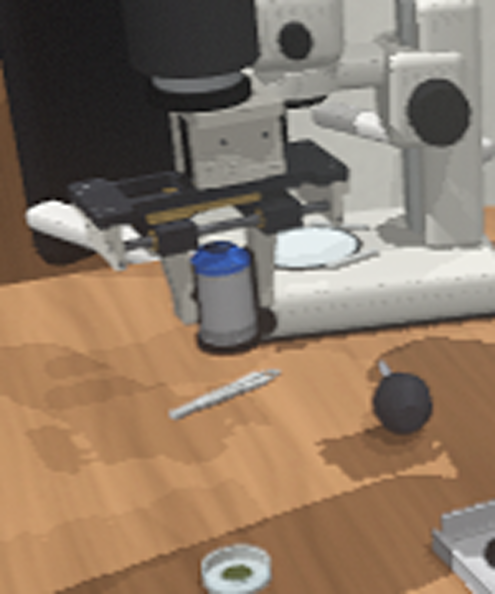

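Blue is held upright. I'll carry it to the pad.

Request:
servo_tool(
  steps=[
    [4,1.5,-0.8,0,0],
    [4,3,-1.7,0,0],
    [4,4,-2.2,0,0],
    [4,4,-2.2,0,0],
    [4,4,-2.2,0,0],
    [4,3.7,-2.1,0,0],
    [4,2.5,-1.4,0,0],
    [4,1.3,-0.7,0,0],
  ],
)

```text
time_s: 6.42
tcp_pos: [0.6373, 0.1043, 0.1369]
eef_rot: [179.9, -0.0, -84.1]
contact_force: [0.3, -0.0, -4.4]
gripper_width: 0.0436
```

Request:
servo_tool(
  steps=[
    [4,0,0,1,0],
    [4,0,0,2,0],
    [4,0,0,2.5,0],
    [4,0,0,1.5,0],
    [4,0,0,0,0],
    [4,0,0,0,0],
  ],
)

```text
time_s: 7.18
tcp_pos: [0.6376, 0.1071, 0.0693]
eef_rot: [-179.9, 0.0, -83.9]
contact_force: [0.4, -0.7, -2.7]
gripper_width: 0.0436
```

```bash
python3 -c "
from go import *
show(); print(d(T['blue'],.0385))
im=cap('side','s4.png');cap('top','t4.png');cv2.imwrite('pics/s4z.png',cv2.resize(im[80:280,180:380,::-1],None,fx=2.8,fy=2.8,interpolation=cv2.INTER_CUBIC))
"
```

```text
t 7.17 tcp [0.6376 0.1071 0.0693] rot [-179.94    0.    -83.92] F [ 0.4 -0.7 -2.7] w 0.0436 j [ 27.  26. -14.   0. -50. -21.]
[-0.04 -0.11  3.08]
```

View pics/s4z.png

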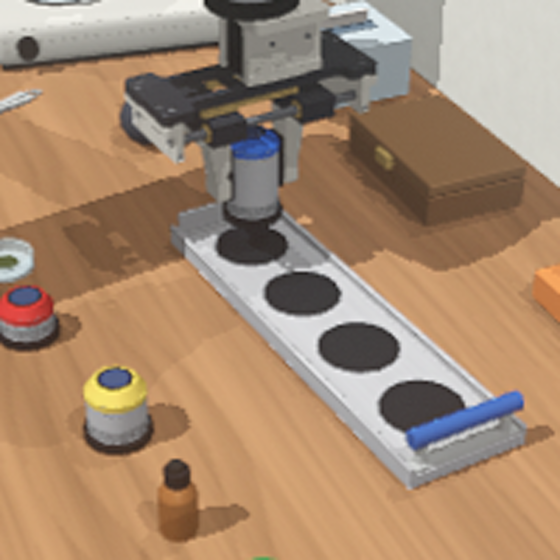

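Blue is directly above its pad. I'll lower it slowly.

Request:
servo_tool(
  steps=[
    [4,0,-0.1,0.8,0],
    [4,0,0,0.8,0],
    [4,0,0,0.5,0],
    [4,0,0,0.3,0],
    [4,0,0,0.2,0],
    [4,0,0,0.1,0],
    [4,0,0,0,0],
  ],
)

```text
time_s: 8.15
tcp_pos: [0.6382, 0.1068, 0.0416]
eef_rot: [-180.0, 0.0, -84.0]
contact_force: [-0.2, -1.1, -3.4]
gripper_width: 0.0436
```

Request:
servo_tool(
  steps=[
    [4,0,0,0.1,0],
    [4,0,0,0.1,0],
    [4,0,0,0,0],
  ],
)

```text
time_s: 8.52
tcp_pos: [0.6381, 0.1068, 0.0395]
eef_rot: [180.0, 0.0, -84.0]
contact_force: [-0.5, -0.2, -3.3]
gripper_width: 0.0438
```

Request:
servo_tool(
  steps=[
    [4,0,0,0.05,0],
    [4,0,0,0.05,0],
    [4,0,0,0,0],
  ],
)

```text
time_s: 8.9
tcp_pos: [0.6381, 0.1068, 0.0386]
eef_rot: [-180.0, -0.0, -84.0]
contact_force: [0.2, 0.6, -3.1]
gripper_width: 0.0433
```

Request:
servo_tool(
  steps=[
    [4,0,0,0.05,0],
    [4,0,0,0,0],
  ],
)

```text
time_s: 9.15
tcp_pos: [0.6382, 0.1068, 0.0386]
eef_rot: [-180.0, -0.0, -84.0]
contact_force: [-3.3, 0.4, 3.0]
gripper_width: 0.0434
```

Contact shows in the force reading (+3 N, where it was −3 N). I'll release and rise.

Request:
servo_tool(
  steps=[
    [4.5,0,0,0,0],
    [4.8,0,0,0,0],
    [5.2,0,0,0,0],
    [6,0,0,0,0],
    [7,0,0,0,0],
    [8,0,0,0,0],
    [8.7,0,0,0,0],
    [8.7,0,0,0,0],
  ],
)

```text
time_s: 10.15
tcp_pos: [0.6381, 0.1068, 0.0381]
eef_rot: [180.0, 0.0, -84.0]
contact_force: [0.8, -0.1, 0.8]
gripper_width: 0.0868
```

Request:
servo_tool(
  steps=[
    [8.7,0,0,-1,0],
    [8.7,0,0,-2.5,0],
    [8.7,0,0,-4,0],
    [8.7,0,0,-4,0],
    [8.7,0,0,-2,0],
    [8.7,0,0,0,0],
  ],
)

```text
time_s: 10.9
tcp_pos: [0.6392, 0.1072, 0.176]
eef_rot: [-179.7, 0.1, -84.0]
contact_force: [-0.3, -0.0, -0.4]
gripper_width: 0.0871
```

```bash
python3 -c "
from go import *
show(); print(d(O['red'],.13))
im=cap('side','s5.png');cv2.imwrite('pics/s5z.png',cv2.resize(im[80:280,180:380,::-1],None,fx=2.8,fy=2.8,interpolation=cv2.INTER_CUBIC))
"
```

```text
t 10.9 tcp [0.6392 0.1072 0.176 ] rot [-1.7974e+02  7.0000e-02 -8.3950e+01] F [-0.3 -0.  -0.4] w 0.0871 j [ 27.  20.  -7.   0. -63. -21.]
[ 0.96 21.3   4.5 ]
```

View pics/s5z.png

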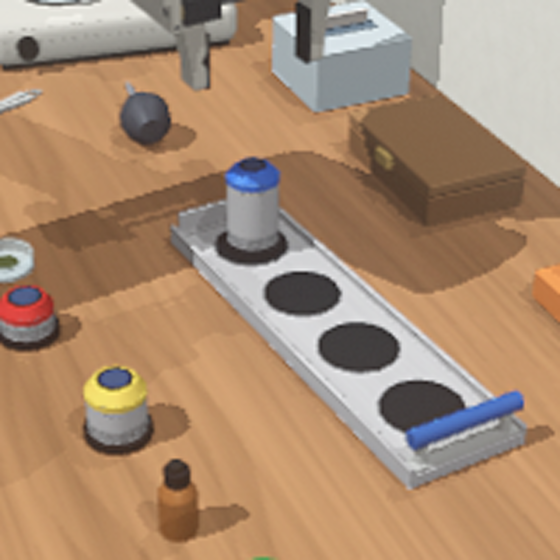

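Blue stands on its pad at (251,205) in the crop, centred. Red is next.

Request:
servo_tool(
  steps=[
    [8.7,0,1.5,0,0],
    [8.7,0.2,3,0,0],
    [8.7,0.2,4,0.5,0],
    [8.7,0.2,4.5,1,0],
    [8.7,0.2,4,1,0],
    [8.7,0.1,2.8,1,0],
    [8.7,0,1.5,1,0],
    [8.7,0,0,0,0],
  ],
)

```text
time_s: 11.95
tcp_pos: [0.4251, 0.0745, 0.1271]
eef_rot: [179.9, -0.0, -83.9]
contact_force: [0.2, 0.1, 0.3]
gripper_width: 0.0868
```

```bash
python3 -c "
from go import *
show(); print(d(O['red'],.010))"
```

```text
t 11.95 tcp [0.4251 0.0745 0.1271] rot [ 1.7988e+02 -5.0000e-02 -8.3930e+01] F [0.2 0.1 0.3] w 0.0868 j [ 36.   3. -37.  -0. -51. -30.]
[-0.04 -0.38 11.71]
```

Request:
servo_tool(
  steps=[
    [8.7,0,-0.2,1.5,0],
    [8.7,0,-0.1,2.5,0],
    [8.7,0,0,2.5,0],
    [8.7,0,0,2,0],
    [8.7,0,0,1.5,0],
    [8.7,0,0,1,0],
    [8.7,0,0,0,0],
    [8.7,0,0,0,0],
  ],
)

```text
time_s: 12.95
tcp_pos: [0.4306, 0.0759, 0.0184]
eef_rot: [-180.0, 0.0, -84.0]
contact_force: [0.0, -0.2, 0.4]
gripper_width: 0.0871
```

```bash
python3 -c "
from go import *
show(); print(d(O['red'],.0105))"
```

```text
t 12.95 tcp [0.4306 0.0759 0.0184] rot [-1.7997e+02  1.0000e-02 -8.3950e+01] F [ 0.  -0.2  0.4] w 0.0871 j [ 36.  13. -43.   0. -33. -30.]
[0.05 0.21 0.79]
```

Request:
servo_tool(
  steps=[
    [8.7,0,0.2,0.4,0],
    [8.7,0,0,0.4,0],
    [8.7,0,0,0,0],
    [8.7,0,0,0,0],
  ],
)

```text
time_s: 13.45
tcp_pos: [0.4283, 0.0756, 0.0101]
eef_rot: [180.0, -0.0, -84.0]
contact_force: [-0.0, 0.2, 0.5]
gripper_width: 0.0867
```

```bash
python3 -c "
from go import *
show(); print(d(O['red'],.0105))
im=cap('side','s6.png');cv2.imwrite('pics/s6z.png',cv2.resize(im[100:260,120:300,::-1],None,fx=3,fy=3,interpolation=cv2.INTER_CUBIC))"
```

```text
t 13.45 tcp [0.4283 0.0756 0.0101] rot [180.    -0.   -83.95] F [-0.   0.2  0.5] w 0.0867 j [ 36.  14. -44.   0. -32. -30.]
[ 0.04 -0.03 -0.04]
```

View pics/s6z.png

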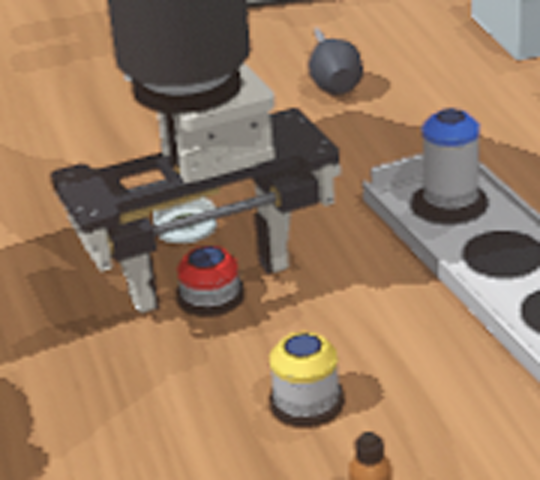

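The fingers straddle red, so I'll close them.

Request:
servo_tool(
  steps=[
    [5.5,0,0,0,0],
    [5.5,0,0,0,0],
    [4.8,0,0,0,0],
    [4.6,0,0,0,0],
    [4,0,0,0,0],
    [4,0,0,0,0],
    [4,0,0,0,0],
    [4,0,0,0,0],
  ],
)

```text
time_s: 14.5
tcp_pos: [0.4282, 0.0755, 0.0101]
eef_rot: [180.0, -0.0, -84.0]
contact_force: [-1.6, 0.2, 0.6]
gripper_width: 0.0436
```

Request:
servo_tool(
  steps=[
    [4,0,0,-0.4,0],
    [4,0,0,-1,0],
    [4,0,0,-2,0],
    [4,0,0,-3,0],
    [4,0,0,-3,0],
    [4,0,0,-2,0],
    [4,0,0,0,0],
    [4,0,0,0,0],
  ],
)

```text
time_s: 15.5
tcp_pos: [0.4278, 0.0753, 0.1237]
eef_rot: [180.0, 0.0, -84.0]
contact_force: [0.9, 0.2, -2.5]
gripper_width: 0.0438
```

```bash
python3 -c "
from go import *
show(); print(d(T['red'],.0245))
im=cap('side','s7.png');cv2.imwrite('pics/s7z.png',cv2.resize(im[60:260,120:300,::-1],None,fx=3,fy=3,interpolation=cv2.INTER_CUBIC))"
```

```text
t 15.5 tcp [0.4278 0.0753 0.1237] rot [ 1.7997e+02  1.0000e-02 -8.3980e+01] F [ 0.9  0.2 -2.5] w 0.0438 j [ 36.   3. -37.  -0. -50. -30.]
[ 24.5  -21.35   9.91]
```

View pics/s7z.png

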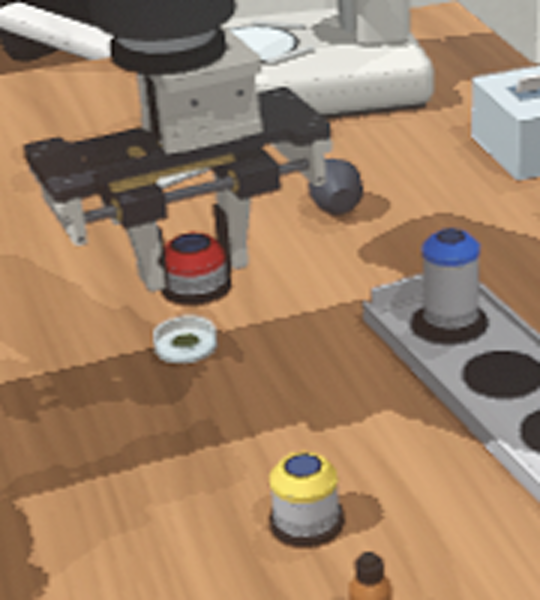

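Request:
servo_tool(
  steps=[
    [4,1.5,-1.3,0,0],
    [4,3,-2.6,0,0],
    [4,4,-3.5,0,0],
    [4,4,-3.5,0,0],
    [4,4,-3.5,0,0],
    [4,4,-3.5,0,0],
    [4,2.5,-2.2,0,0],
    [4,1.5,-1.2,0,0],
  ],
)

```text
time_s: 16.55
tcp_pos: [0.666, -0.1473, 0.1214]
eef_rot: [179.8, 0.0, -84.0]
contact_force: [-0.1, 0.2, -1.3]
gripper_width: 0.0436
```

Request:
servo_tool(
  steps=[
    [4,0,0,1,0],
    [4,0,0,2,0],
    [4,0,0,2,0],
    [4,0,0,1,0],
    [4,0,0,0,0],
    [4,0,0,0,0],
  ],
)

```text
time_s: 17.3
tcp_pos: [0.6662, -0.1455, 0.0647]
eef_rot: [-180.0, -0.0, -83.9]
contact_force: [0.3, -0.5, -0.6]
gripper_width: 0.0433
```

```bash
python3 -c "
from go import *
show(); print(d(T['red'],.0245))
im=cap('side','s8.png');cv2.imwrite('pics/s8z.png',cv2.resize(im[80:280,200:400,::-1],None,fx=2.8,fy=2.8,interpolation=cv2.INTER_CUBIC))"
```

```text
t 17.3 tcp [ 0.6662 -0.1455  0.0647] rot [-1.7996e+02 -1.0000e-02 -8.3940e+01] F [ 0.3 -0.5 -0.6] w 0.0433 j [  4.  29.  -9.   0. -52.   2.]
[0.03 0.06 4.02]
```

View pics/s8z.png

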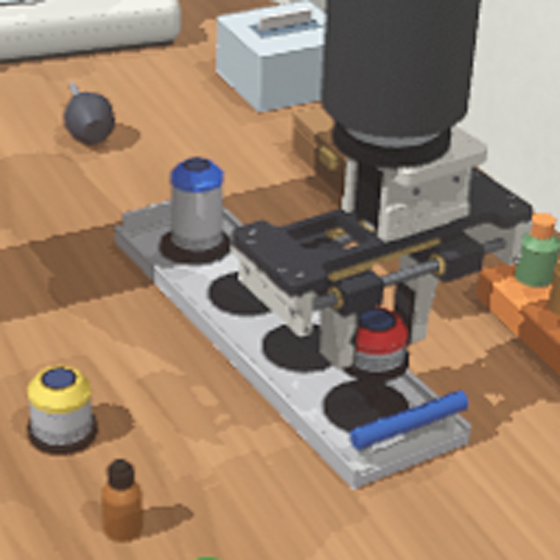

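Red is above the handle-end pad. I'll lower it.

Request:
servo_tool(
  steps=[
    [4,0,0,0.8,0],
    [4,0,0,1,0],
    [4,0,0,1,0],
    [4,0,0,0.6,0],
    [4,0,0,0.3,0],
    [4,0,0,0,0],
    [4,0,0,0,0],
  ],
)

```text
time_s: 18.23
tcp_pos: [0.6661, -0.1457, 0.0274]
eef_rot: [-180.0, -0.0, -84.0]
contact_force: [0.5, 0.0, -2.5]
gripper_width: 0.0433
```

Request:
servo_tool(
  steps=[
    [4,0,0,0.1,0],
    [4,0,0,0,0],
  ],
)

```text
time_s: 18.48
tcp_pos: [0.6659, -0.1457, 0.0262]
eef_rot: [-180.0, 0.0, -84.0]
contact_force: [0.0, 0.1, -1.3]
gripper_width: 0.0435
```

Request:
servo_tool(
  steps=[
    [4,0,0,0.1,0],
    [4,0,0,0,0],
  ],
)

```text
time_s: 18.73
tcp_pos: [0.6658, -0.1457, 0.025]
eef_rot: [180.0, 0.0, -84.0]
contact_force: [-0.3, 0.4, -1.4]
gripper_width: 0.0431
```

Request:
servo_tool(
  steps=[
    [4,0,0,0.1,0],
    [4,0,0,0,0],
  ],
)

```text
time_s: 18.98
tcp_pos: [0.6659, -0.1457, 0.0242]
eef_rot: [-180.0, -0.0, -84.0]
contact_force: [-0.6, -0.7, -0.9]
gripper_width: 0.0436
```

Request:
servo_tool(
  steps=[
    [4,0,0,0.06,0],
    [4,0,0,0,0],
  ],
)

```text
time_s: 19.23
tcp_pos: [0.6659, -0.1457, 0.0241]
eef_rot: [-180.0, -0.0, -84.0]
contact_force: [-2.6, 0.2, 5.4]
gripper_width: 0.0433
```

Contact. I'll release and rise.

Request:
servo_tool(
  steps=[
    [4.5,0,0,0,0],
    [4.8,0,0,0,0],
    [5.2,0,0,0,0],
    [6,0,0,0,0],
    [7,0,0,0,0],
    [8,0,0,0,0],
    [8.7,0,0,0,0],
    [8.7,0,0,0,0],
  ],
)

```text
time_s: 20.23
tcp_pos: [0.6658, -0.1457, 0.0235]
eef_rot: [180.0, 0.0, -84.0]
contact_force: [0.3, 0.6, 0.5]
gripper_width: 0.0869
```

Request:
servo_tool(
  steps=[
    [8.7,0,0,-1,0],
    [8.7,0,0,-2.5,0],
    [8.7,0,0,-3,0],
    [8.7,0,0,-3,0],
    [8.7,0,0,-2,0],
    [8.7,0,0,0,0],
  ],
)

```text
time_s: 20.98
tcp_pos: [0.6671, -0.1458, 0.1414]
eef_rot: [-179.7, -0.0, -83.9]
contact_force: [1.0, 0.5, -0.2]
gripper_width: 0.0873
```

```bash
python3 -c "
from go import *
show(); print(d(O['yellow'],.13))
im=cap('side','s9.png');cv2.imwrite('pics/s9z.png',cv2.resize(im[80:280,200:400,::-1],None,fx=2.8,fy=2.8,interpolation=cv2.INTER_CUBIC))"
```

```text
t 20.98 tcp [ 0.6671 -0.1458  0.1414] rot [-1.7974e+02 -3.0000e-02 -8.3950e+01] F [ 1.   0.5 -0.2] w 0.0873 j [  4.  24.  -5.   0. -60.   2.]
[-9.57 20.17  1.05]
```

View pics/s9z.png

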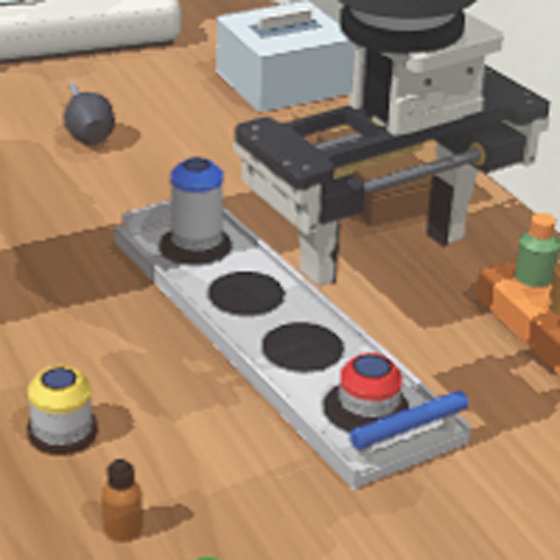

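Red is upright on the handle-end pad, near (371,392) in the crop. Yellow is next.

Request:
servo_tool(
  steps=[
    [8.7,-0.7,1.4,0,0],
    [8.7,-1.4,3,0,0],
    [8.7,-2,4,0.2,0],
    [8.7,-2,4,0.3,0],
    [8.7,-1.7,3.8,0.3,0],
    [8.7,-1.1,2.6,0.3,0],
    [8.7,-0.7,1.4,0,0],
    [8.7,0,0,0,0],
  ],
)

```text
time_s: 22.02
tcp_pos: [0.4545, -0.0712, 0.1276]
eef_rot: [-180.0, 0.0, -83.9]
contact_force: [0.7, -0.5, 1.5]
gripper_width: 0.0869
```

```bash
python3 -c "
from go import *
show(); print(d(O['yellow'],.0125))"
```

```text
t 22.02 tcp [ 0.4545 -0.0712  0.1276] rot [-179.99    0.    -83.91] F [ 0.7 -0.5  1.5] w 0.0869 j [ 16.   6. -34.   0. -51. -10.]
[ 0.09 -0.19 11.51]
```

Request:
servo_tool(
  steps=[
    [8.7,0.1,-0.1,1.5,0],
    [8.7,0,0,2.5,0],
    [8.7,0,0,2.5,0],
    [8.7,0,0,2,0],
    [8.7,0,0,1.5,0],
    [8.7,0,0,1,0],
    [8.7,0,0,0,0],
    [8.7,0,0,0,0],
  ],
)

```text
time_s: 23.02
tcp_pos: [0.4565, -0.0724, 0.0178]
eef_rot: [-180.0, -0.0, -84.0]
contact_force: [-0.4, -0.8, 0.1]
gripper_width: 0.0869
```

```bash
python3 -c "
from go import *
show(); print(d(O['yellow'],.0125))
im=cap('side','s10.png');cv2.imwrite('pics/s10z.png',cv2.resize(im[120:280,150:330,::-1],None,fx=3,fy=3,interpolation=cv2.INTER_CUBIC))"
```

```text
t 23.02 tcp [ 0.4565 -0.0724  0.0178] rot [-179.97   -0.    -83.96] F [-0.4 -0.8  0.1] w 0.0869 j [ 16.  15. -40.   0. -34.  -9.]
[-0.05 -0.    0.53]
```

View pics/s10z.png

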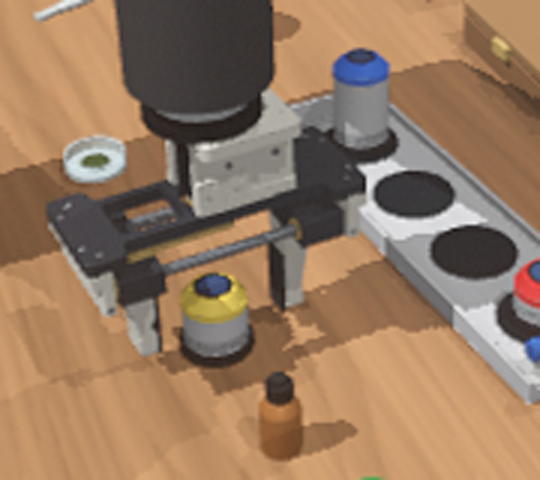

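Yellow sits between the fingers, with its lens at about (213,285) in the crop. I'll lower a little and grip.

Request:
servo_tool(
  steps=[
    [8.7,0,0,0.4,0],
    [5.5,0,0,0,0],
    [5.5,0,0,0,0],
    [4.8,0,0,0,0],
    [4.6,0,0,0,0],
    [4,0,0,0,0],
    [4,0,0,0,0],
    [4,0,0,0,0],
  ],
)

```text
time_s: 24.08
tcp_pos: [0.4558, -0.0724, 0.0135]
eef_rot: [180.0, -0.0, -84.0]
contact_force: [-0.8, 1.3, 1.0]
gripper_width: 0.0438
```

Request:
servo_tool(
  steps=[
    [4,0,0,0,0],
    [4,0,0,-0.4,0],
    [4,0,0,-1,0],
    [4,0,0,-2,0],
    [4,0,0,-3,0],
    [4,0,0,-3,0],
    [4,0,0,-2,0],
    [4,0,0,0,0],
  ],
)

```text
time_s: 25.08
tcp_pos: [0.457, -0.0721, 0.1293]
eef_rot: [-179.8, 0.0, -84.0]
contact_force: [1.0, 0.1, -2.3]
gripper_width: 0.0435
```

```bash
python3 -c "
from go import *
show(); print(d(T['yellow'],.0265))
im=cap('side','s11.png');cv2.imwrite('pics/s11z.png',cv2.resize(im[100:280,150:330,::-1],None,fx=3,fy=3,interpolation=cv2.INTER_CUBIC))"
```

```text
t 25.07 tcp [ 0.457  -0.0721  0.1293] rot [-1.7977e+02  3.0000e-02 -8.3960e+01] F [ 1.   0.1 -2.3] w 0.0435 j [ 16.   6. -33.   0. -51.  -9.]
[  1.04 -19.93  10.36]
```

View pics/s11z.png

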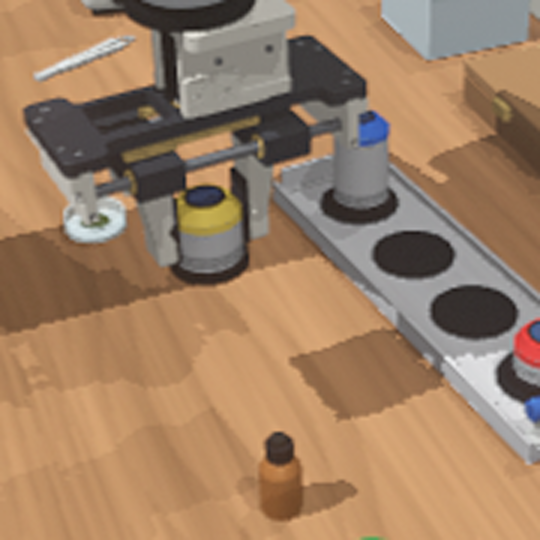

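Request:
servo_tool(
  steps=[
    [4,0.1,-1.4,0,0],
    [4,0.2,-3,0,0],
    [4,0.2,-4,0,0],
    [4,0.2,-4,0,0],
    [4,0.1,-3.6,0,0],
    [4,0.1,-2.5,0,0],
    [4,0.1,-1.4,0,0],
    [4,0,0,0,0],
  ],
)

```text
time_s: 26.12
tcp_pos: [0.6551, -0.0615, 0.1259]
eef_rot: [179.9, -0.0, -84.0]
contact_force: [-0.2, -0.1, -3.2]
gripper_width: 0.0433
```

Request:
servo_tool(
  steps=[
    [4,0,0,1,0],
    [4,0,0,2,0],
    [4,0,0,2,0],
    [4,0,0,1,0],
    [4,0,0,0,0],
    [4,0,0,0,0],
  ],
)

```text
time_s: 26.88
tcp_pos: [0.6554, -0.0613, 0.0683]
eef_rot: [-179.9, -0.0, -83.9]
contact_force: [0.3, 0.2, -1.6]
gripper_width: 0.0434
```

```bash
python3 -c "
from go import *
show(); print(d(T['yellow'],.0275))
im=cap('side','s12.png');cv2.imwrite('pics/s12z.png',cv2.resize(im[80:280,200:400,::-1],None,fx=2.8,fy=2.8,interpolation=cv2.INTER_CUBIC))"
```

```text
t 26.88 tcp [ 0.6554 -0.0613  0.0683] rot [-1.7993e+02 -1.0000e-02 -8.3950e+01] F [ 0.3  0.2 -1.6] w 0.0434 j [ 12.  26. -12.   0. -51.  -6.]
[ 0.02 -0.13  4.08]
```

View pics/s12z.png

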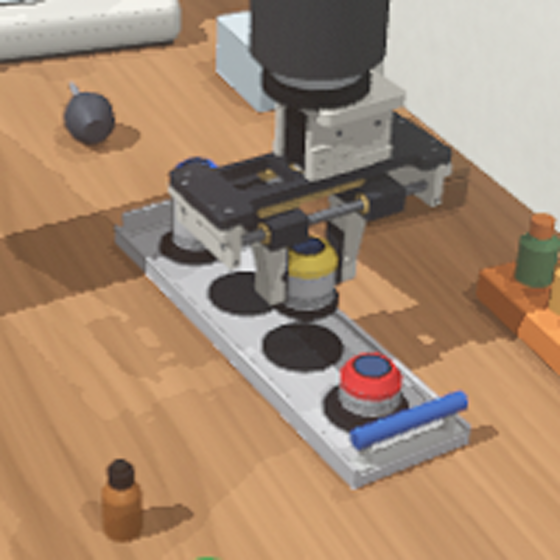

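Yellow is above the second pad. I'll lower it.

Request:
servo_tool(
  steps=[
    [4,0,-0.1,0.8,0],
    [4,0,0,1,0],
    [4,0,0,1,0],
    [4,0,0,0.6,0],
    [4,0,0,0.3,0],
    [4,0,0,0,0],
    [4,0,0,0,0],
  ],
)

```text
time_s: 27.8
tcp_pos: [0.6562, -0.0612, 0.0308]
eef_rot: [-180.0, -0.0, -84.0]
contact_force: [-0.1, -0.1, -2.5]
gripper_width: 0.0434
```

Request:
servo_tool(
  steps=[
    [4,0,0,0.1,0],
    [4,0,0,0.1,0],
    [4,0,0,0,0],
  ],
)

```text
time_s: 28.18
tcp_pos: [0.6558, -0.0613, 0.0284]
eef_rot: [180.0, -0.0, -84.0]
contact_force: [0.3, 0.0, -1.8]
gripper_width: 0.0435
```

Request:
servo_tool(
  steps=[
    [4,0,0,0.08,0],
    [4,0,0,0,0],
  ],
)

```text
time_s: 28.42
tcp_pos: [0.6559, -0.0613, 0.0276]
eef_rot: [180.0, 0.0, -84.0]
contact_force: [-0.1, -1.2, -3.0]
gripper_width: 0.0433
```

Request:
servo_tool(
  steps=[
    [4,0,0,0.07,0],
    [4,0,0,0,0],
  ],
)

```text
time_s: 28.68
tcp_pos: [0.6559, -0.0613, 0.0275]
eef_rot: [-180.0, -0.0, -84.0]
contact_force: [-2.9, 0.7, 3.8]
gripper_width: 0.0437
```

Request:
servo_tool(
  steps=[
    [4,0,0,0.03,0],
    [4,0,0,0,0],
  ],
)

```text
time_s: 28.92
tcp_pos: [0.6559, -0.0613, 0.0275]
eef_rot: [-180.0, -0.0, -83.9]
contact_force: [-5.1, 0.7, 7.3]
gripper_width: 0.0437
```

Contact. I'll release, rise and head for green.

Request:
servo_tool(
  steps=[
    [4.5,0,0,0,0],
    [4.8,0,0,0,0],
    [5.2,0,0,0,0],
    [6,0,0,0,0],
    [7,0,0,0,0],
    [8,0,0,0,0],
    [8.7,0,0,0,0],
    [8.7,0,0,0,0],
  ],
)

```text
time_s: 29.92
tcp_pos: [0.6559, -0.0613, 0.0267]
eef_rot: [-180.0, 0.0, -84.0]
contact_force: [1.2, 0.8, 0.4]
gripper_width: 0.0863
```

Request:
servo_tool(
  steps=[
    [8.7,0,0,-1,0],
    [8.7,0,0,-2.5,0],
    [8.7,0,0,-3.5,0],
    [8.7,0,0,-3.5,0],
    [8.7,0,0,-2,0],
    [8.7,0,0,0,0],
  ],
)

```text
time_s: 30.68
tcp_pos: [0.6571, -0.0612, 0.1546]
eef_rot: [-179.7, 0.0, -83.9]
contact_force: [0.2, 0.3, 0.2]
gripper_width: 0.0872
```

```bash
python3 -c "
from go import *
show(); print(d(O['green'],.13))
im=cap('side','s13.png');cv2.imwrite('pics/s13z.png',cv2.resize(im[80:330,200:400,::-1],None,fx=2.4,fy=2.4,interpolation=cv2.INTER_CUBIC))"
```

```text
t 30.68 tcp [ 0.6571 -0.0612  0.1546] rot [-179.74    0.    -83.95] F [0.2 0.3 0.2] w 0.0872 j [ 12.  22.  -7.   0. -61.  -6.]
[21.81 20.83  2.36]
```

View pics/s13z.png

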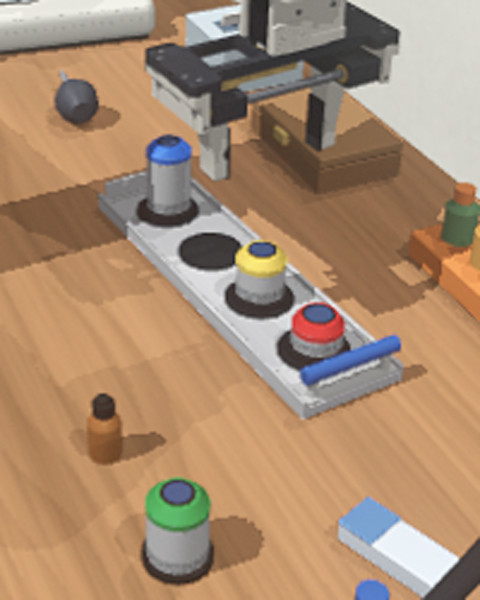

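Yellow is good. Now to green.

Request:
servo_tool(
  steps=[
    [8.7,1.5,1.4,0,0],
    [8.7,3,2.9,0,0],
    [8.7,4,3.8,0.2,0],
    [8.7,4,3.8,0.4,0],
    [8.7,4,3.8,0.6,0],
    [8.7,2.8,2.7,0.6,0],
    [8.7,1.6,1.5,0.4,0],
    [8.7,0.9,0.8,0,0],
  ],
)

```text
time_s: 31.72
tcp_pos: [0.4717, -0.3006, 0.129]
eef_rot: [179.9, 0.0, -84.0]
contact_force: [0.2, -0.9, -0.3]
gripper_width: 0.0868
```

Request:
servo_tool(
  steps=[
    [8.7,0,0,0,0],
    [8.7,0,0,0,0],
  ],
)

```text
time_s: 31.98
tcp_pos: [0.4738, -0.2993, 0.1298]
eef_rot: [-180.0, -0.0, -83.9]
contact_force: [1.1, 0.1, -0.1]
gripper_width: 0.087
```

```bash
python3 -c "
from go import *
show(); print(d(O['green'],.016))"
```

```text
t 31.98 tcp [ 0.4738 -0.2993  0.1298] rot [-1.7998e+02 -1.0000e-02 -8.3910e+01] F [ 1.1  0.1 -0.1] w 0.087 j [-12.  15. -21.   0. -54.  18.]
[ 0.06  0.08 11.38]
```

Request:
servo_tool(
  steps=[
    [8.7,0.05,0,1.5,0],
    [8.7,0,0,2.5,0],
    [8.7,0,0,2.5,0],
    [8.7,0,0,2,0],
    [8.7,0,0,1.5,0],
    [8.7,0,0,1,0],
    [8.7,0,0,0,0],
    [8.7,0,0,0,0],
  ],
)

```text
time_s: 32.98
tcp_pos: [0.4735, -0.3005, 0.0202]
eef_rot: [-180.0, -0.0, -84.0]
contact_force: [-0.0, -1.1, 0.4]
gripper_width: 0.0873
```

```bash
python3 -c "
from go import *
show(); print(d(O['green'],.016))
im=cap('side','s14.png');cv2.imwrite('pics/s14z.png',cv2.resize(im[180:350,190:370,::-1],None,fx=3,fy=3,interpolation=cv2.INTER_CUBIC))"
```

```text
t 32.98 tcp [ 0.4735 -0.3005  0.0202] rot [-1.7995e+02 -3.0000e-02 -8.3950e+01] F [-0.  -1.1  0.4] w 0.0873 j [-12.  22. -28.   0. -40.  18.]
[-0.05  0.04  0.42]
```

View pics/s14z.png

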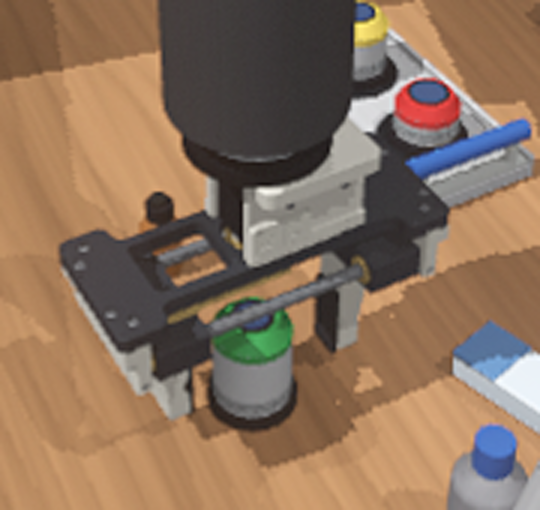

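Green sits between the fingers. I'll grip and lift.

Request:
servo_tool(
  steps=[
    [8.7,0,0,0.3,0],
    [5.5,0,0,0,0],
    [5.5,0,0,0,0],
    [4.8,0,0,0,0],
    [4.6,0,0,0,0],
    [4,0,0,0,0],
    [4,0,0,0,0],
    [4,0,0,0,0],
  ],
)

```text
time_s: 34.02
tcp_pos: [0.4728, -0.3003, 0.0166]
eef_rot: [180.0, 0.0, -84.0]
contact_force: [-1.3, -0.9, 2.7]
gripper_width: 0.0432
```

Request:
servo_tool(
  steps=[
    [4,0,0,0,0],
    [4,0,0,-0.4,0],
    [4,0,0,-1,0],
    [4,0,0,-2.5,0],
    [4,0,0,-4,0],
    [4,0,0,-3,0],
    [4,0,0,-2,0],
    [4,0,0,0,0],
  ],
)

```text
time_s: 35.02
tcp_pos: [0.4742, -0.3006, 0.1478]
eef_rot: [-179.8, -0.1, -83.9]
contact_force: [0.1, -0.3, -2.4]
gripper_width: 0.0438
```

```bash
python3 -c "
from go import *
show(); print(d(T['green'],.031))
im=cap('side','s15.png');cv2.imwrite('pics/s15z.png',cv2.resize(im[130:350,190:390,::-1],None,fx=2.6,fy=2.6,interpolation=cv2.INTER_CUBIC))"
```

```text
t 35.02 tcp [ 0.4742 -0.3006  0.1478] rot [-1.7977e+02 -9.0000e-02 -8.3950e+01] F [ 0.1 -0.3 -2.4] w 0.0438 j [-12.  14. -20.   0. -56.  18.]
[-30.38 -20.62  11.72]
```

View pics/s15z.png

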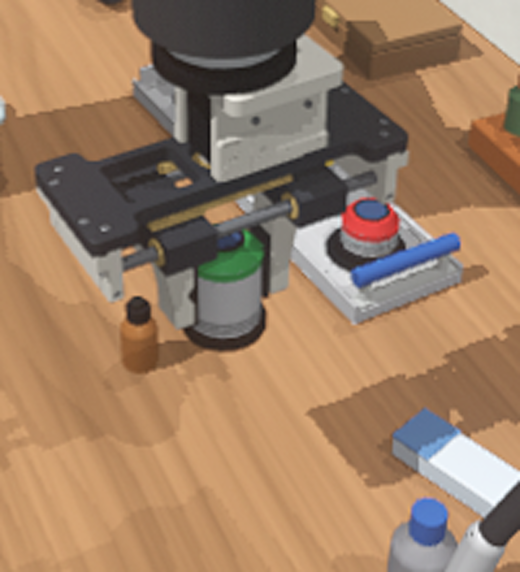

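Request:
servo_tool(
  steps=[
    [4,-1.5,-1,0,0],
    [4,-3,-2,0,0],
    [4,-4.3,-2.9,0,0],
    [4,-4.6,-3.2,0,0],
    [4,-4.6,-3.2,0,0],
    [4,-4.6,-3.2,0,0],
    [4,-4,-2.7,0,0],
    [4,-2.4,-1.6,0,0],
  ],
)

```text
time_s: 36.08
tcp_pos: [0.6397, 0.0118, 0.144]
eef_rot: [179.9, -0.0, -83.9]
contact_force: [0.4, -0.8, -2.1]
gripper_width: 0.0434
```

Request:
servo_tool(
  steps=[
    [4,-1.4,-0.8,0,0],
    [4,0,0,0,0],
    [4,0,0,0,0],
  ],
)

```text
time_s: 36.45
tcp_pos: [0.6453, 0.0228, 0.1454]
eef_rot: [180.0, -0.0, -84.0]
contact_force: [-0.5, -0.2, -2.3]
gripper_width: 0.0436
```

```bash
python3 -c "
from go import *
show(); print(d(T['green'],.0305))"
```

```text
t 36.45 tcp [0.6453 0.0228 0.1454] rot [ 1.7995e+02 -1.0000e-02 -8.4010e+01] F [-0.5 -0.2 -2.3] w 0.0436 j [ 19.  21.  -9.  -0. -59. -13.]
[-0.   -0.25 11.49]
```

Request:
servo_tool(
  steps=[
    [4,0,-0.15,1,0],
    [4,0,0,2,0],
    [4,0,0,2.5,0],
    [4,0,0,1.5,0],
    [4,0,0,0.5,0],
    [4,0,0,0,0],
    [4,0,0,0,0],
  ],
)

```text
time_s: 37.33
tcp_pos: [0.648, 0.0239, 0.0716]
eef_rot: [-179.9, 0.0, -84.0]
contact_force: [0.1, -0.2, -2.2]
gripper_width: 0.0433
```

```bash
python3 -c "
from go import *
show(); print(d(T['green'],.0305))
im=cap('side','s16.png');cv2.imwrite('pics/s16z.png',cv2.resize(im[80:280,200:400,::-1],None,fx=2.8,fy=2.8,interpolation=cv2.INTER_CUBIC))"
```

```text
t 37.33 tcp [0.648  0.0239 0.0716] rot [-1.7991e+02  1.0000e-02 -8.3950e+01] F [ 0.1 -0.2 -2.2] w 0.0433 j [ 19.  25. -14.   0. -51. -13.]
[0.08 0.05 4.11]
```

View pics/s16z.png

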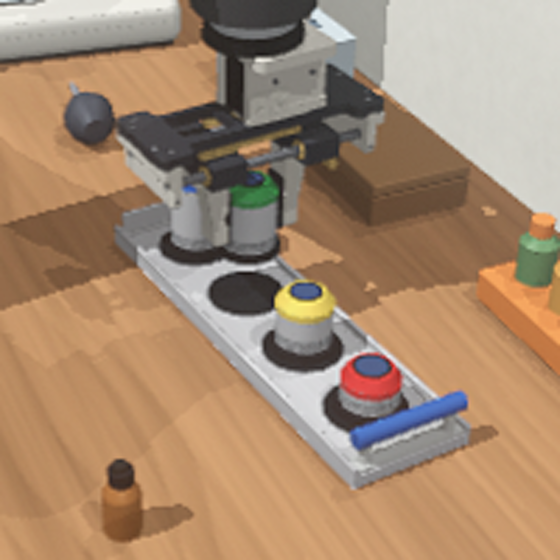

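Green is above the free pad. Blue clears the gripper by about 24 mm sideways. I'll lower it.

Request:
servo_tool(
  steps=[
    [4,0.05,0,0.8,0],
    [4,0,0,1,0],
    [4,0,0,1,0],
    [4,0,0,0.6,0],
    [4,0,0,0.3,0],
    [4,0,0,0,0],
    [4,0,0,0,0],
  ],
)

```text
time_s: 38.25
tcp_pos: [0.6477, 0.0234, 0.034]
eef_rot: [-180.0, 0.0, -84.0]
contact_force: [-0.5, -0.4, -2.9]
gripper_width: 0.0437
```

Request:
servo_tool(
  steps=[
    [4,0,0,0.1,0],
    [4,0,0,0.08,0],
    [4,0,0,0,0],
  ],
)

```text
time_s: 38.62
tcp_pos: [0.6474, 0.0233, 0.0319]
eef_rot: [180.0, 0.0, -84.0]
contact_force: [0.4, -0.2, -1.0]
gripper_width: 0.0437
```

Request:
servo_tool(
  steps=[
    [4,0,0,0.08,0],
    [4,0,0,0,0],
  ],
)

```text
time_s: 38.88
tcp_pos: [0.6474, 0.0233, 0.031]
eef_rot: [180.0, -0.0, -84.0]
contact_force: [-0.2, 0.1, -1.4]
gripper_width: 0.0438
```

Request:
servo_tool(
  steps=[
    [4,0,0,0.05,0],
    [4,0,0,0,0],
  ],
)

```text
time_s: 39.12
tcp_pos: [0.6475, 0.0233, 0.0307]
eef_rot: [-180.0, -0.0, -84.0]
contact_force: [-0.9, -0.6, -0.5]
gripper_width: 0.0433
```

Request:
servo_tool(
  steps=[
    [4,0,0,0.05,0],
    [4,0,0,0,0],
  ],
)

```text
time_s: 39.38
tcp_pos: [0.6475, 0.0233, 0.0306]
eef_rot: [-180.0, -0.0, -83.9]
contact_force: [-2.1, -0.3, 5.6]
gripper_width: 0.0436
```

Contact. I'll release, rise clear and move back away from the tray for a last look.

Request:
servo_tool(
  steps=[
    [4.5,0,0,0,0],
    [4.8,0,0,0,0],
    [5.2,0,0,0,0],
    [6,0,0,0,0],
    [7,0,0,0,0],
    [8,0,0,0,0],
    [8.7,0,0,0,0],
    [8.7,0,0,0,0],
  ],
)

```text
time_s: 40.38
tcp_pos: [0.6474, 0.0233, 0.0301]
eef_rot: [180.0, 0.0, -84.0]
contact_force: [0.5, 0.6, 1.0]
gripper_width: 0.0862
```

Request:
servo_tool(
  steps=[
    [8.7,0,0,-1,0],
    [8.7,0,0,-2.5,0],
    [8.7,0,0,-4,0],
    [8.7,0,0,-4,0],
    [8.7,0,0,-4,0],
    [8.7,0,0,-2,0],
    [8.7,0,0,0,0],
  ],
)

```text
time_s: 41.25
tcp_pos: [0.6485, 0.0235, 0.208]
eef_rot: [-179.7, 0.0, -83.9]
contact_force: [-1.2, -0.6, -1.3]
gripper_width: 0.0872
```

Request:
servo_tool(
  steps=[
    [8.7,0,2,0,0],
    [8.7,0,4,0,0],
    [8.7,0,4,0,0],
    [8.7,0,4,0,0],
    [8.7,0,3,0,0],
    [8.7,0,1.5,0,0],
    [8.7,0,0,0,0],
    [8.7,0,0,0,0],
  ],
)

```text
time_s: 42.25
tcp_pos: [0.4643, 0.0041, 0.2051]
eef_rot: [-180.0, -0.0, -84.0]
contact_force: [0.1, -0.7, -0.5]
gripper_width: 0.087
```

Run:
```python
from go import *
from m import *
np.set_printoptions(precision=4,suppress=True)
show()
u=np.array([-.1055,.9944]); v=np.array([.9944,.1055]); C=np.array([.6522,-.0192])
for n in('top','side'):
    im=cap(n,n+'F.png')
    for c in H:
        for b in lens(im,c):
            p=onz(n,[b[:2]],H[c]+.014)[0]; q=p[:2]-C
            if abs(q@v)<.05: print(n,c,np.round(b,1),'tray x,y',q@v,q@u)
    cv2.imwrite(f'pics/{n}Fz.png',cv2.resize((im[110:210,170:370] if n=='top' else im[80:280,200:400])[:,:,::-1],None,fx=2.8,fy=2.8,interpolation=cv2.INTER_CUBIC))
```

```text
t 42.25 tcp [0.4643 0.0041 0.2051] rot [-179.99   -0.01  -83.95] F [ 0.1 -0.7 -0.5] w 0.087 j [ 25.   1. -27.   0. -62. -19.]
top red [320.7 147.3 110.5] tray x,y 0.0021272565947324483 -0.1281861827392905
top yellow [284.6 149.5 103. ] tray x,y 0.00114002052117827 -0.04193927809370078
top green [247.3 151.3  94.5] tray x,y 0.001364114495518111 0.043140144045973654
top blue [209.2 153.4  78. ] tray x,y 0.0012786541298644028 0.12671235441545417
```

View pics/topFz.png

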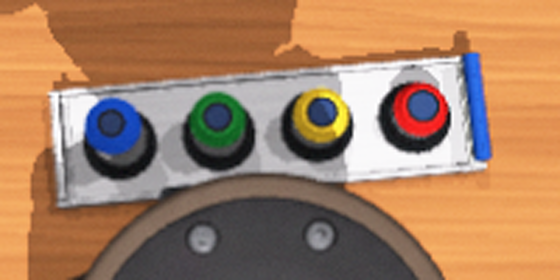

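View pics/sideFz.png

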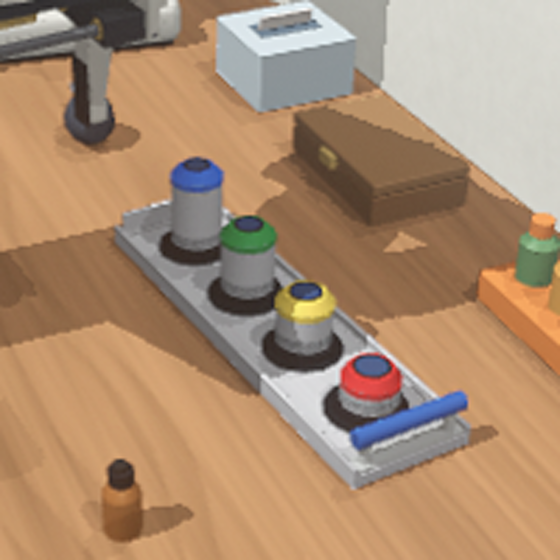

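All four stand upright on their pads, in the right order and within about 2 mm of centre. I'll hand the job in.

```bash
python3 -c "
from h import *
print(r.close_job())"
```

```text
the job is handed in; nothing more can be done
None
```

All four objectives are back on the tray, one per pad, upright with the lens up. From the blue handle's end they run red, yellow, green, blue. I handed the job in after about 42 s of the 112 s allowed.

- **Placing:** each one was gripped round its barrel at 25 N, lowered in steps of 1 mm or less until the wrist force showed contact, then released. The highest upward force I read on landing was 7.3 N, for yellow.
- **Position:** the last top view puts every lens within about 2 mm of its pad's centre across the tray and 1 mm along it, against the 12 mm allowed.
- **Upright and clear:** the last side view shows all four upright. The gripper was open and well clear when I handed in.
- **Not measured:** the final side view gave no lens positions from the colour masks, so that view was checked by eye only. Pad contact and tilt were also judged from the pictures and the contact forces. No check failed or disagreed with another.

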